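# Feel for the concealed catch of the finisher's chest

### The job

The finisher's chest on the counter has a hidden drawer without a handle. Feel along the leather inlay on its top for the flush push plate that gives way, press it in until the drawer springs open, then take your hand away and leave the drawer open and everything else standing where it is.

Things in the scene. Friction and masses are not known exactly. Their poses are not given: they have to be found in the camera images.
- chest: Walnut chest with brass corners, fixed to the counter: 260 mm deep (x), 430 mm long (y), 110 mm high; origin under its middle. x points to its back, -x to its front (towards the robot), turned by up to 0.25 rad. On its top a walnut frame surrounds the leather inlay, which lies 4 mm lower.
- inlay_mid (a point): Middle of the visible tan leather inlay on the chest's top, on the leather's surface, always 106 mm above the counter; axes as the chest's, y along the inlay. It is 190 mm long (y), 62 mm wide (x), flat and hard but for ONE push plate of the same leather on its long middle line; the plate's centre lies anywhere up to 58 mm from this point along y, differently each time.
- catch (a joint): How far the push plate is pressed down, in m: 0 at rest, 0.007 fully in. Plate 54 mm (y) by 46 mm (x), face 1.5 mm below the leather, a 1.5 mm gap round it seen as a thin dark line. Fingertips must stand wholly within it or the rigid leather stops them. Spring: 2 N to start, 5 N fully in; it comes back when let go. The drawer is freed at about 4 mm.
- drawer (a joint): How far the drawer stands out of the chest's front (towards -x), in m: 0 shut and latched, 0.055 fully open. Its front is 368 mm wide, 70 mm high, flush, no handle. Once the catch lets go, its own spring drives it out in about 1 s and keeps it there; it opens only by the push plate.
- wax_tin: Round dark red wax tin, 72 mm across, 26 mm high, loose on the chest's rear walnut ledge; origin under its centre. Not to be disturbed.
- shoe_brush: Loose shoe brush, wooden back, 48 x 150 x 43 mm, bristles down on the chest's rear ledge; origin under its centre. Not to be disturbed.
- shoe_left: Loose brown monk-strap shoe, 292 x 104 x 112 mm, beside the chest on its left (+y); origin under its middle, x to the toe. Not to be disturbed.
- swatch_pad: Loose square pad of colour swatches, 105 x 105 x 14 mm, to the right of the chest; origin under its centre. Not to be disturbed.
- dye_bottle: Loose amber dye bottle, 48 mm across, 115 mm high, to the right of the chest; origin under its centre. Not to be disturbed.

How it is judged:
On the way:
1. the push plate is found and pressed in far enough to let the drawer go (value of joint catch above 0.0032 m).
At the end, for the whole second after the job is handed in: The drawer has sprung open (more than 45 mm out) and is at rest, the push plate is let go and back up (less than 1.5 mm in), and every loose thing stands within 20 mm of where it was (value of joint drawer above 0.045 m and velocity of joint drawer below 0.01 m/s and value of joint catch below 0.0015 m and distance of each of wax_tin, shoe_brush, shoe_left, swatch_pad, dye_bottle from where it was at the start of the episode below 0.02 m); the robot touches nothing.
It fails at once if a loose thing (tin, brush, shoe, pad or bottle) is moved by more than 20 mm or lifted (distance of any of wax_tin, shoe_brush, shoe_left, swatch_pad, dye_bottle from where it was at the start of the episode above 0.02 m).
It also fails if it takes over 51 s, if anything falls off the work surface, if the arm or the gripper's body presses on something with over 40 N, if the wrist force passes 120 N, or if a joint passes its speed limit or range.

### The arm

A 6-joint arm with a two-finger parallel gripper is mounted at the origin on the work surface. World frame = base frame: x ahead of the robot, y to its left, z up, the work surface at z = 0. Lengths are in m, angles in rad, forces in N, time in s.
With the tool pointing down it reaches from about 0.25 to 0.725 m from the base axis. Payload 9.7 kg.
Tool frame: the origin (TCP) lies on the centre line of the jaws, within the pads' length; the fingertips stand 17 mm ahead of it and the grasp point (between the pads) lies 2 mm behind it; z points along the fingers, y is the line along which they close (so a half turn about z gives the same grasp; the last joint's range is limited). The gripper opens to 85 mm and grips with 20 to 120 N. Pads are 22 mm wide; open, the fingers measure 114 mm over their backs; the gripper's body (76 mm by 85 mm) begins 54 mm behind the grasp point. The pads swing forward as they close: fully open they stand 13 mm farther back than shut.
Start: joints at [-1.338, 0.087, 0.176, 1.66, 0, 1.571], TCP at [0.127, -0.535, 0.248] pointing down, gripper open.
Joint ranges: [-3.13, 3.13], [-0.85, 1.81], [-1.15, 1.24], [-2.2, 2.28], [-1.44, 1.52], [-3.14, 3.14]. Speed limits (rad/s): [2.22, 2.22, 2.57, 3.14, 3.14, 3.14].

### API

Orientations are given as a 3x3 rotation matrix whose columns are the frame's x, y, z axes.
In Python, from workcell import robot gives the robot as it stands.
- The arm moves only by the tool play_rows, never from a script. Its argument "increments" is one flat list of numbers, 4 for each row, row after row: the shift along the world's x, y, z in m, then the turn about the world's z in units of 6 degrees (1.0 is 6 degrees). In form: [dx, dy, dz, turn, dx, dy, dz, turn, ...]. A call has 1 to 12 rows; each row shifts and turns the commanded pose from where the row before left it; what a row does not reach is not made up. A row lasts 1/12 s, in which the tool goes at most 41.7 mm and 7.16 degrees, less where a joint would pass 70% of its speed; a pose out of reach is approached as far as the arm can. A call with a gripper value outside its range is refused whole. "gripper" is the closure, from 0 (fully open) to 1 (shut), set as the call begins (left out, the last holds). The fingers move at their own pace and stop on an object; "squeeze" is the grip in N (left out, the last holds). Time passes only in rows, so rows that do not move let the fingers close. It gives the time, the measured TCP pose, the force, the opening and the grip force at its end, in the units of the state.
- robot.state(): the state, without advancing time (a new reading comes with each control period).
- robot.grab_frame(name): name is "scene" or "top" or "wrist"; returns the picture (480x640x3 uint8, blue, green, red); there is no depth.
- robot.camera_model(name): a dict with "K" (3x3 intrinsics, pixels), "rvec" (rotation vector, rad) and "tvec" (3), from world to camera coordinates, as OpenCV has them; the wrist camera has in their place "mount" (4x4, takes a point from camera to tool coordinates, whose origin is the TCP and whose axes are the flange's). Camera axes: x right, y down, z forward; pixel columns grow to the right and rows downward; lengths in m; the calibration is good to about 2 mm. The wrist camera is an equidistant fisheye: a pixel r from the principal point sees the ray r / f radians off the axis. A picture is of the moment at which its call begins: read the wrist's pose just before it. camera_model takes no time and is no camera call.
- robot.job_done(): hands the job in; it is judged then, once.
Trained networks look in the newest picture that a camera, given by its name, has taken for a name from the list of things; names that differ only in an ending like _2 or _b are one class to them, and where a whole thing is asked for, a point or a joint stands for the part that bears it (a point fixed in the world has none). Each returns a list of dicts, best first, with "score" (0 to 1); they miss things now and then, are a little off and sometimes report something else, mostly with a low value. They report only what shows in the picture. A call takes as long as a camera call.
- robot.spot_in(thing, camera): "position" ([column, row] in pixels, amid what is visible of it).
- robot.cut_out(thing, camera): "region" (480x640 bool, what is visible of it) and "position" ([column, row] in pixels, amid what is visible of it).
The state is a dict: "time_s": time; "joint_positions": joint angles; "qd": joint speeds; "effort": joint torques, N m; "tcp_pos": TCP position; "ee_rot": TCP orientation; "contact_force": force on the tool from outside, world axes, zero at the start; "moment": the same for the moment, N m; "width": opening from 0.0 (shut) to 1.0 (fully open); "grasp_force": force on a finger pad.
Only numpy, scipy, OpenCV 4.12 (cv2) and the standard library are available. Lean on these libraries where they do the work, as an engineer would, in place of code of your own. Each camera call takes 0.05 s, during which the arm holds its last target. There are 200 camera calls.

## Working session

There is one attempt and no reset: what is moved stays moved. The work goes in short steps, Python scripts to look and compute and a tool call to move; the robot and the scene stay as the last step left them, time stands still between calls to the robot, and variables do not carry over. Pictures are saved under pics/ and viewed, at most 10 in all, crops included, and the job is handed in when it is done.

Besides the shell and the picture viewer there is one more tool, called after "Call:" in YAML: its name, and indented under it one key for each argument. play_rows: Moves the arm, as the interface text tells. Its arguments: {"type":"object","properties":{"increments":{"type":"array","items":{"type":"number"}},"gripper":{"type":"number"},"squeeze":{"type":"number"}},"required":["increments"]}

```bash
mkdir -p pics
cat > h.py <<'E'
import numpy as np, cv2
from workcell import robot
def ray(cam,px,z):
    m=robot.camera_model(cam);K=np.array(m["K"]);R=cv2.Rodrigues(np.array(m["rvec"],float))[0];t=np.array(m["tvec"],float).ravel()
    d=R.T@np.linalg.inv(K)@np.array([px[0],px[1],1.]);c=-R.T@t
    return c+d*(z-c[2])/d[2]
def proj(cam,p):
    m=robot.camera_model(cam)
    return cv2.projectPoints(np.array(p,float).reshape(-1,1,3),np.array(m["rvec"],float),np.array(m["tvec"],float),np.array(m["K"],float),None)[0].reshape(-1,2)
def tan(img):
    h=cv2.cvtColor(img,cv2.COLOR_BGR2HSV);return h
E
python3 - <<'E'
from h import *
f=robot.grab_frame("top");cv2.imwrite("pics/top.png",f)
s=robot.grab_frame("scene");cv2.imwrite("pics/scene.png",s)
for th,z in [("inlay_mid",.106),("chest",.11),("catch",.105),("wax_tin",.136),("shoe_brush",.15),("shoe_left",.05),("dye_bottle",.115),("swatch_pad",.014)]:
    r=robot.spot_in(th,"top")
    for d in r[:2]: print(th,round(d["score"],2),np.round(d["position"]),ray("top",d["position"],z).round(3))
print(robot.state()["ee_rot"])
E
```

```text
inlay_mid 0.83 [365. 228.] [ 0.559 -0.052  0.106]
chest 0.93 [364. 228.] [ 0.559 -0.051  0.11 ]
catch 0.76 [353. 249.] [ 0.514 -0.027  0.105]
wax_tin 0.72 [433. 195.] [ 0.623 -0.192  0.136]
shoe_brush 0.78 [322. 195.] [0.624 0.036 0.15 ]
shoe_left 0.67 [216. 259.] [0.499 0.273 0.05 ]
dye_bottle 0.63 [491. 292.] [ 0.42  -0.311  0.115]
swatch_pad 0.6 [489. 239.] [ 0.537 -0.345  0.014]
[[ 9.73029235e-01  2.30681830e-01  8.12343687e-06]
 [ 2.30681829e-01 -9.73029234e-01  5.79097226e-05]
 [ 2.12630623e-05 -5.44739238e-05 -9.99999998e-01]]
```

View pics/top.png

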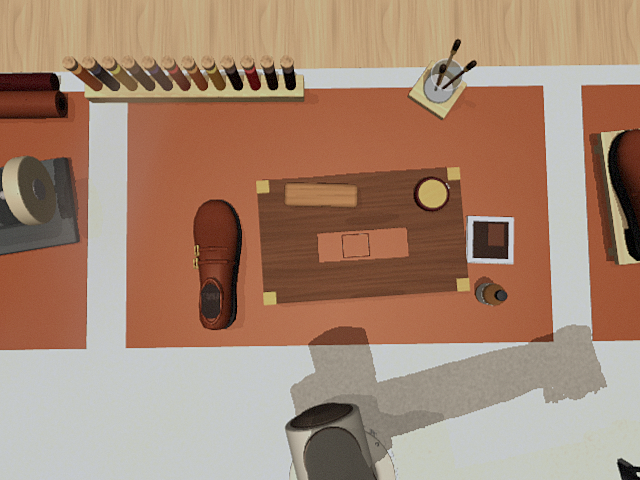

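The top view shows the chest, with the inlay around columns 318–408 and rows 229–262. A thin dark rectangle, about 26 px wide, is centred near (356, 246). I'll enlarge it to measure.

Run:
```python
from h import *
f=cv2.imread("pics/top.png")
c=f[220:270,310:415];cv2.imwrite("pics/crop.png",cv2.resize(c,None,fx=7,fy=7,interpolation=cv2.INTER_CUBIC))
h=cv2.cvtColor(f,cv2.COLOR_BGR2HSV)
print(f[236,330],f[225,330],f[245,356],f[236,400])
d=np.linalg.norm(f.astype(float)-f[238,330],axis=2)<45
m=np.zeros(d.shape,np.uint8);m[222:268,312:414]=d[222:268,312:414]*255
m=cv2.morphologyEx(m,cv2.MORPH_CLOSE,np.ones((5,5)))
cs=max(cv2.findContours(m,0,1)[0],key=cv2.contourArea)
b=cv2.boxPoints(cv2.minAreaRect(cs));w=np.array([ray("top",p,.106) for p in b]);print(b,w.round(4),w.mean(0))
print([np.linalg.norm(w[i]-w[i-1]).round(3) for i in range(4)])
# dark-line pixels
g=f[:,:,2].astype(int)
for r in (238,246,252): print(r,g[r,338:376])
for k in (350,356,362): print(k,g[226:266,k])
```

```text
[ 84 115 181] [ 53  73 112] [ 82 113 179] [ 78 111 177]
[[316.67273 232.97632]
 [406.16736 226.73251]
 [408.24054 256.44833]
 [318.7459  262.69214]] [[ 0.5495  0.0491  0.106 ]
 [ 0.56   -0.14    0.106 ]
 [ 0.4972 -0.1429  0.106 ]
 [ 0.4869  0.0456  0.106 ]] [ 0.52339819 -0.04704451  0.106     ]
[np.float64(0.063), np.float64(0.189), np.float64(0.063), np.float64(0.189)]
238 [181 180 186 156 118 176 183 179 179 179 179 178 181 180 179 178 181 179
 180 179 180 180 179 179 179 180 179 179 181 197 108 174 180 180 179 179
 180 178]
246 [181 182 183 188 110 177 186 179 181 180 180 179 180 180 180 181 182 179
 182 183 180 178 180 182 183 179 181 180 182 188 129 123 177 182 180 180
 177 181]
252 [181 181 182 186 155 114 177 185 181 180 181 179 183 181 180 182 180 181
 181 181 181 181 181 182 181 181 180 181 179 183 195 110 173 182 181 183
 180 179]
350 [116 115 113 105  87 168 187 189 112 161 185 181 181 179 181 178 181 181
 180 180 180 178 179 182 179 183 183 180 181 187 156 140 177 191 147 111
 118 121 115 111]
356 [117 116 108 103 129 175 189 155  97 167 181 180 180 180 180 181 178 180
 181 179 182 182 181 180 180 181 181 182 181 191 114 158 189 189 148 111
 115 120 114 103]
362 [117 112 109 106 125 176 187 138 173 186 179 180 179 181 179 179 182 182
 180 182 183 182 180 182 181 182 181 182 183 175 135 171 191 144 108 120
 118 120 109 105]
```

View pics/crop.png

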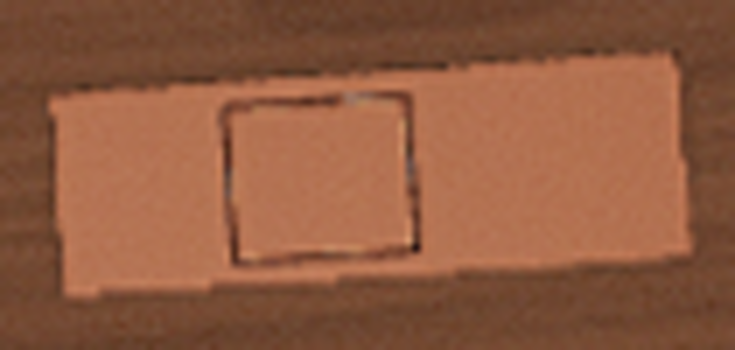

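Plate size and inlay size (189 × 63 mm) fit what was given, and the chest yaw is about 0.055 rad. The plate's centre is at pixel (355.3, 245.2).

Run:
```python
from h import *
print(ray("top",(355.3,245.2),.1045))
```

```text
[ 0.52261206 -0.03198802  0.1045    ]
```

Call:
play_rows:
  increments: [0.02,0.025,0,0,0.024,0.032,0,-0.2,0.024,0.032,0,-0.2,0.024,0.032,0,-0.2,0.024,0.032,0,-0.2,0.024,0.032,0,-0.2,0.024,0.032,0,-0.2,0.024,0.032,0,-0.2,0.024,0.032,0,-0.2,0.024,0.032,0,-0.1,0.024,0.032,0,-0.2,0.024,0.032,0,0]
  gripper: 1

```text
time_s: 1.5
tcp_pos: [0.4116, -0.1563, 0.2486]
ee_rot: [[0.999, 0.033, 0.001], [0.033, -0.999, -0.0], [0.001, 0.0, -1.0]]
contact_force: [-0.2, -0.7, 0.0]
width: 0.003
grasp_force: 0.0
```

Call:
play_rows:
  increments: [0.016,0.018,0,0.2,0.016,0.018,0,0,0.016,0.018,0,0,0.016,0.018,0,0,0.016,0.018,-0.01,0,0.016,0.018,-0.015,0,0.015,0.018,-0.015,0,0,0,-0.015,0,0,0,-0.015,0,0,0,-0.01,0,0,0,0,0,0,0,0,0]

```text
time_s: 2.5
tcp_pos: [0.5216, -0.0323, 0.1684]
ee_rot: [[0.999, 0.054, -0.0], [0.054, -0.999, 0.0], [-0.0, -0.0, -1.0]]
contact_force: [0.3, 0.5, -0.3]
width: -0.001
grasp_force: 0.0
```

Run:
```python
from h import *
s=robot.state();T=np.eye(4);T[:3,:3]=s["ee_rot"];T[:3,3]=s["tcp_pos"]
f=robot.grab_frame("wrist");m=robot.camera_model("wrist");print({k:np.round(v,3).tolist() if k in("K","mount") else v for k,v in m.items()})
K=np.array(m["K"]);M=np.linalg.inv(T@np.array(m["mount"]))
def fp(p):
    c=M[:3,:3]@p+M[:3,3];th=np.arctan2(np.hypot(c[0],c[1]),c[2]);ph=np.arctan2(c[1],c[0])
    return K[0,0]*th*np.cos(ph)+K[0,2],K[1,1]*th*np.sin(ph)+K[1,2]
ct=np.array([.5226,-.032,.1045]);Y=np.array([-.055,.998,0]);X=np.array([.998,.055,0])
g=f.copy()
for q in(ct+sx*.0115*X+sy*.0145*Y for sx in(-1,1)for sy in(-1,1)): pass
P=[fp(ct+a*.023*X+b*.027*Y) for a,b in((1,1),(1,-1),(-1,-1),(-1,1))]
for p in P: cv2.circle(g,tuple(int(round(v)) for v in p),2,(0,255,0),-1)
t=s["tcp_pos"];tip=np.array([t[0],t[1],.1045]);cv2.circle(g,tuple(int(round(v)) for v in fp(tip)),3,(255,0,0),-1)
cv2.imwrite("pics/w1.png",g);print(np.round(P),t)
```

```text
{'K': [[371.648, 0.0, 319.526], [0.0, 371.648, 240.682], [0.0, 0.0, 1.0]], 'mount': [[-0.0, -0.961, -0.277, 0.071], [1.0, 0.0, -0.001, -0.0], [0.002, -0.277, 0.961, -0.126], [0.0, 0.0, 0.0, 1.0]]}
[[269. 227.]
 [371. 226.]
 [367. 305.]
 [272. 305.]] [ 0.52164512 -0.03231911  0.16837823]
```

View pics/w1.png

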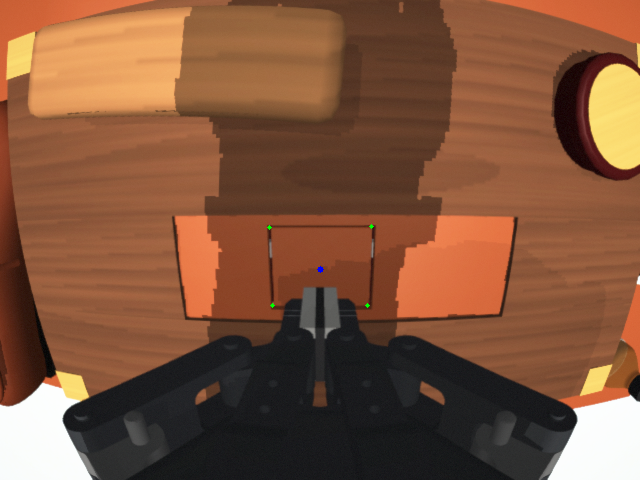

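The wrist view shows the plate outline at columns 269–373 and rows 226–306. My predicted corners lie on it, and the fingers are over its middle. Next I go down and press.

Call:
play_rows:
  increments: [0.001,0,-0.01,0,0,0,-0.01,0,0,0,-0.01,0,0,0,-0.008,0,0,0,-0.005,0,0,0,-0.002,0,0,0,-0.001,0,0,0,-0.001,0,0,0,-0.001,0,0,0,-0.001,0,0,0,0,0,0,0,0,0]

```text
time_s: 3.55
tcp_pos: [0.523, -0.0322, 0.1201]
ee_rot: [[0.998, 0.055, 0.001], [0.055, -0.998, -0.0], [0.001, 0.0, -1.0]]
contact_force: [-2.7, 0.5, 4.6]
width: -0.001
grasp_force: 2.6
```

Contact is at about 3–5 N, which fits the plate's spring. I'll press on.

Call:
play_rows:
  increments: [0,0,-0.001,0,0,0,-0.001,0,0,0,-0.001,0,0,0,-0.001,0,0,0,0,0,0,0,0,0]

```text
time_s: 4.05
tcp_pos: [0.5231, -0.0322, 0.1155]
ee_rot: [[0.998, 0.055, 0.001], [0.055, -0.998, -0.0], [0.001, 0.0, -1.0]]
contact_force: [-0.7, 0.9, 3.6]
width: 0.0
grasp_force: 2.1
```

It gave way by about 6 mm at low force. Now lift away.

Call:
play_rows:
  increments: [0,0,0,0,0,0,0.003,0,0,0,0.008,0,0,0,0.015,0,0,0,0.02,0,0,0,0.02,0,0,0,0.02,0,0,0,0.02,0,0,0,0.015,0,0,0,0,0,0,0,0,0,0,0,0,0]

```text
time_s: 5.05
tcp_pos: [0.5227, -0.0321, 0.2354]
ee_rot: [[0.998, 0.055, -0.001], [0.055, -0.998, 0.0], [-0.001, -0.0, -1.0]]
contact_force: [0.5, -0.3, 0.1]
width: -0.001
grasp_force: 0.0
```

Call:
play_rows:
  increments: [0,0,0,0,0,0,0,0,0,0,0,0,0,0,0,0,0,0,0,0,0,0,0,0,0,0,0,0,0,0,0,0,0,0,0,0,0,0,0,0,0,0,0,0,0,0,0,0]

```text
time_s: 6.05
tcp_pos: [0.5229, -0.0322, 0.2363]
ee_rot: [[0.999, 0.055, 0.0], [0.055, -0.999, 0.0], [0.0, -0.0, -1.0]]
contact_force: [-0.1, 0.1, -1.0]
width: -0.001
grasp_force: 0.0
```

Run:
```python
from h import *
a=robot.grab_frame("scene");b=robot.grab_frame("top")
cv2.imwrite("pics/after.png",np.hstack([cv2.resize(a,(400,300)),cv2.resize(b[130:370,180:500],(400,300))]))
for th,z in [("wax_tin",.136),("shoe_brush",.15),("shoe_left",.05),("dye_bottle",.115),("swatch_pad",.014)]:
    for d in robot.spot_in(th,"top")[:1]: print(th,ray("top",d["position"],z).round(3))
```

```text
shoe_brush [0.621 0.061 0.15 ]
shoe_left [0.501 0.274 0.05 ]
dye_bottle [ 0.419 -0.31   0.115]
```

View pics/after.png

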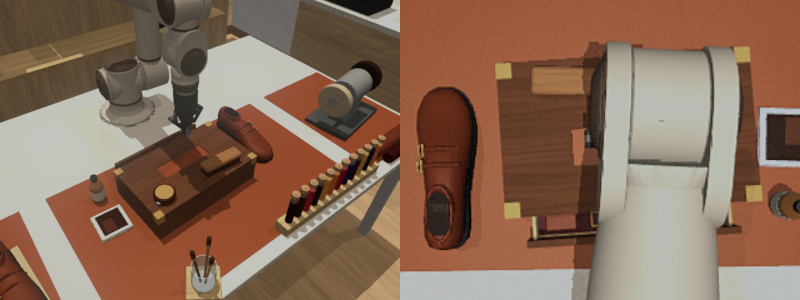

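The drawer stands open, and the loose things look undisturbed; the arm hides part of the brush from above. I'll wait a little, measure the opening and hand in.

Call:
play_rows:
  increments: [0,0,0,0,0,0,0,0,0,0,0,0,0,0,0,0,0,0,0,0,0,0,0,0,0,0,0,0,0,0,0,0,0,0,0,0,0,0,0,0,0,0,0,0,0,0,0,0]

```text
time_s: 7.4
tcp_pos: [0.5229, -0.0322, 0.2363]
ee_rot: [[0.999, 0.055, 0.0], [0.055, -0.999, 0.0], [0.0, 0.0, -1.0]]
contact_force: [-0.0, 0.8, 0.4]
width: 0.002
grasp_force: 0.0
```

Run:
```python
from h import *
b=robot.grab_frame("top")
print(b[298:330,300].tolist())
X=np.array([.998,.055,0]);mid=np.array([.5234,-.047,0])
# predicted image row of the drawer's outer top edge for openings, near column 300
for z in(.08,.09):
  for o in(0,.03,.045,.055):
    # chest front-left corner from picture
    c=ray("top",(269,305),.11);e=c+np.array([.055,-.998,0])*.07-X*o;e[2]=z
    print(z,o,proj("top",e).round(1))
```

```text
[[45, 68, 104], [47, 67, 102], [45, 65, 99], [38, 60, 95], [49, 69, 117], [51, 68, 123], [53, 74, 130], [60, 79, 136], [57, 80, 136], [60, 78, 136], [59, 82, 136], [59, 81, 138], [61, 81, 137], [63, 82, 139], [66, 87, 142], [60, 81, 141], [28, 44, 80], [19, 19, 40], [26, 22, 46], [48, 59, 86], [72, 101, 123], [39, 64, 80], [0, 2, 7], [19, 30, 51], [40, 60, 98], [40, 60, 102], [42, 62, 101], [47, 63, 102], [43, 61, 96], [62, 84, 137], [70, 99, 162], [71, 103, 167]]
0.08 0 [[303.  301.8]]
0.08 0.03 [[304.  315.8]]
0.08 0.045 [[304.4 322.9]]
0.08 0.055 [[304.8 327.6]]
0.09 0 [[302.9 302.1]]
0.09 0.03 [[303.8 316.2]]
0.09 0.045 [[304.3 323.4]]
0.09 0.055 [[304.6 328.1]]
```

The drawer's outer edge is at row 327, which corresponds to about 54 mm, so it is fully open.

```bash
python3 -c "
from workcell import robot
print(robot.job_done())"
```

```text
the job is handed in; nothing more can be done
None
```

I found and pressed the push plate, the drawer sprang open to about 54 mm, the hand is clear, no loose thing looked moved (tin and pad checked by eye only), and the job is handed in; no verdict came back.

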